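# Lock the lid of the pressure chamber

### The job

Make the pressure chamber safe to pressurise: turn the lock ring on its lid clockwise to its stop, so that its mark stands over the mark on the vessel, and then swing the hasp over so that its slot fits over the ring's front pin and press it down gently until the spring catch snaps over its cross bar. Force nothing, do not knock the magnifier, and leave the things around the chamber where they are.

Things in the scene. Friction and masses are not known exactly. Their poses are not given: they have to be found in the camera images.
- pressure_chamber: Bench pressure chamber, fixed: grey base plate 200 (x) by 220 (y -90 to 130) by 22 mm, upright steel vessel 108 mm across, top flange 134 mm. Origin on the vessel's axis at the worktop, z up, -x its front. On the left (y 60 to 126) gauge (to z 180), valve, magnifier post. Hinge bracket at the back (x 80 to 101, y +-29, to z 138). Gland nut in the lid's middle, 34 mm wide, to z 148 mm.
- lock_ring (a joint): Angle of the captive lock ring (aluminium, knurled, 144 mm across, z 100 to 120 mm) about the vessel's axis, rad: 0 = locked, at its stop, its dark line over the dark line on the front of the vessel's flange; grows anticlockwise seen from above (max 1.9). Turn clockwise to lock; about 4 N at a pin. It carries three upright hand pins.
- pin_a (a point): Centre of the top of hand pin A, beside the ring's dark line. The 3 pins are 14 mm thick, on a circle of 58 mm radius, 120 degrees apart, tops at z 155 mm (35 mm above the ring). At lock_ring = a pin A is at chamber x -58 cos a, y -58 sin a mm: in the middle of the front when locked, on the right (-y) before. The hasp's slot fits over it.
- hasp (a joint): Angle of the hinged steel hasp, rad: 0 = flat over the lid, in its catch; 1.57 = upright; 1.8 = leaning back at its stop (starts at 1.5 to 1.8). Damped hinge: pushed forward to about 1.2 or less it sinks by itself in some seconds until its cross bar rests on the catch's slanted nose, at about 0.14. From there press the bar down (8 to 20 N) until the catch snaps over it.
- hasp_hinge (a point): Centre of the hasp's hinge pin, fixed at chamber x 90, y 0, z 130 mm; axis along chamber y. The hasp is a plate 5 mm thick and 52 mm wide: solid to 58 mm from the hinge (38 mm wide for the first 22 mm), then a window 36x62 mm for the gland nut, then a slot 24 mm long, 20 mm wide centred 148 mm from the hinge for pin A, then the cross bar.
- hasp_bar (a point): Centre of the hasp's cross bar: round, 12 mm thick, 102 mm long along chamber y, 182 mm from the hinge. Closed, it is at chamber x -92, y 0, z 130 mm. Press it at one side, beside the 22 mm wide catch.
- catch (a joint): Angle of the spring catch in front of the vessel, rad: 0 = at rest, up to 0.4 as its nose is pushed outward (to the front). It springs back by itself.
- catch_nose (a point): Tip of the catch's nose, under which the cross bar is held. The catch is a dark steel upright 22 mm wide (y +-11), chamber x -129 to -91 mm, slanted top up to z 165 mm, on a bracket at x -50 to -121, y +-18, z 64 to 96 mm.
- magnifier: Reading magnifier, fixed to the chamber over the front of the lid; the frame is the chamber's (same origin and axes). Post at chamber x -15, y 105 mm; a holder arm runs from its top, z 302 mm, to the lens.
- lens_centre (a point): Centre of the magnifier's lens: disc 100 mm across, 10 mm thick, leaning 20 degrees with the front edge lower (front edge z 282, back edge z 318 mm). It hangs over the front of the ring, the pins and the closed cross bar, so there the gripper has to come in leaning, from the front or the right.
- vial_4: stout clear sample vial with white cap, 25 mm wide, 47 mm tall, standing behind the chamber; origin at the centre of its underside. A bystander.
- vial_5: stout clear sample vial with white cap, 25 mm wide, 47 mm tall, standing behind the chamber; origin at the centre of its underside. A bystander.
- vial_6: stout clear sample vial with cream cap, 25 mm wide, 47 mm tall, standing behind the chamber; origin at the centre of its underside. A bystander.
- amber_tube: amber glass tube with white cap, 93 mm long, 22 mm thick, lying behind and to the right of the chamber; origin at the centre of its underside. A bystander.
- forceps_1: fine steel forceps, 126 mm long, 10 mm high, lying in front of the chamber; origin at the centre of its underside. A bystander.
- root_dish: glass dish with a root sample, about 110 mm wide, 27 mm high, at the right front; origin at the centre of its underside. A bystander.
- petri_1: empty glass petri dish, 106 mm wide, 18 mm high, at the front; origin at the centre of its underside. A bystander.

How it is judged:
By the outcome, as a careful person would: the job done as asked, in the order asked, and still so for the second after the job is handed in, with the robot touching nothing.
It also fails if it takes over 64 s, if anything falls off the work surface, if the arm or the gripper's body presses on something with over 40 N, if the wrist force passes 120 N, or if a joint passes its speed limit or range.

### The arm

A 7-joint arm with a two-finger parallel gripper is mounted at the origin on a cart in front of the work surface, level with it; the furniture and walls round the work are solid. World frame = base frame: x ahead of the robot, y to its left, z up, the work surface at z = 0. Lengths are in mm, angles in rad, forces in N, time in s.
With the tool pointing down it reaches from about 400 to 875 mm from the base axis. Payload 4.4 kg.
Tool frame: the origin (TCP) lies between the finger pads; the fingertips stand 17 mm ahead of it and the grasp point (between the pads) lies 2 mm behind it; z points along the fingers, y is the line along which they close (so a half turn about z gives the same grasp; the last joint's range is limited). The gripper opens to 85 mm and grips with 20 to 120 N. Pads are 22 mm wide; open, the fingers measure 114 mm over their backs; the gripper's body (76 mm by 85 mm) begins 54 mm behind the grasp point. The pads swing forward as they close: fully open they stand 13 mm farther back than shut.
Start: joints at [1.213, 0.628, 0.038, 1.517, -0.027, 0.996, -0.02], TCP at [187.017, -622.529, 248.313] pointing down, gripper open.
Joint ranges: [-3.06, 3.06], [-0.37, 2.12], [-1.25, 1.32], [0.18, 2.47], [-1.1, 4.24], [0.23, 1.98], [-2.94, 2.94]. Speed limits (rad/s): [2.57, 2.57, 3.14, 3.14, 3.14, 3.14, 3.14].

### API

Orientations are given as [roll, pitch, yaw] about the fixed x, y, z axes, in that order (R = Rz(yaw) Ry(pitch) Rx(roll)).
In Python, from cell import sensors, get_image, ctrl gives the robot as it stands.
- The arm moves only by the tool send_rows, never from a script. Its argument "series" is a list of rows, each a list of 3 entries, a list of its own where there are three numbers: the finger opening in mm, from 0 to 85.4, then the shift along the world's x, y, z in units of 60 mm (1.0 is 60 mm), then the turn, a rotation vector about the world's x, y, z in units of 5 degrees (1.0 is 5 degrees). A call has 1 to 8 rows; each row shifts and turns the commanded pose from where the row before left it; what a row does not reach is not made up. A row lasts 1/8 s, in which the tool goes at most 62.5 mm and 10.7 degrees, less where a joint would pass 70% of its speed; a pose out of reach is approached as far as the arm can. A call is refused whole if a number of a shift passes 1 or a number of a turn 1, either way. A call with a gripper value outside its range is refused whole. The fingers move at their own pace and stop on an object; the grip force is fixed at half the most. Time passes only in rows, so rows that do not move let the fingers close. It gives the time, the measured TCP pose, the force, the opening and the grip force at its end, in the units of the state.
- sensors.read_state(): the state, without advancing time (a new reading comes with each control period).
- get_image(name): name is "scene" or "top" or "wrist"; returns a dict with "img" (384x512x3 uint8, red, green, blue), "depth" (384x512 float32, mm along the optical axis (not along the pixel's ray), 0 where there is no reading), "vfov" (degrees; the focal length in pixels is half the picture's height over the tangent of half this angle, whatever the lens; pixels are square), "cx", "cy" (the principal point, pixels), "world_to_cam" (4x4, takes a point from world to camera coordinates). Camera axes: x right, y down, z forward; pixel columns grow to the right and rows downward; lengths in mm; the calibration is good to about 2 mm. The wrist camera is an equidistant fisheye: a pixel r from the principal point sees the ray r / f radians off the axis. A picture is of the moment at which its call begins.
- ctrl.finish_job(): hands the job in; it is judged then, once.
The state is a dict: "clock": time; "qpos": joint angles; "qd": joint speeds; "tau": joint torques, N m; "eef_pos": TCP position; "tool_rot": TCP orientation; "force": force on the tool from outside, world axes, zero at the start; "torque": the same for the moment, N m; "width": finger opening in mm; "gripper_force": force on a finger pad.
Only numpy, scipy, OpenCV 4.12 (cv2) and the standard library are available. Lean on these libraries where they do the work, as an engineer would, in place of code of your own. Each camera call takes 0.05 s, during which the arm holds its last target. There are 200 camera calls.

## Working session

There is one attempt and no reset: what is moved stays moved. The work goes in short steps, Python scripts to look and compute and a tool call to move; the robot and the scene stay as the last step left them, time stands still between calls to the robot, and variables do not carry over. Pictures are saved under pics/ and viewed, at most 10 in all, crops included, and the job is handed in when it is done.

Besides the shell and the picture viewer there is one more tool, called by a JSON object that holds its "method" and its "body". send_rows: Moves the arm, as the interface text tells. Its arguments: {"type":"object","properties":{"series":{"type":"array"}},"required":["series"]}

```bash
mkdir -p pics; ls
cat > h.py <<'E'
import numpy as np, cv2
from cell import sensors,get_image,ctrl
def cam(n):
    d=get_image(n); h,w=d['img'].shape[:2]
    d['f']=h/2/np.tan(np.radians(d['vfov'])/2); d['T']=np.array(d['world_to_cam']); return d
def pts(d):
    """world point per pixel from depth (pinhole)"""
    v,u=np.mgrid[:384,:512]; z=d['depth']
    P=np.stack([(u-d['cx'])/d['f']*z,(v-d['cy'])/d['f']*z,z],-1)
    R=d['T'][:3,:3]; return (P-d['T'][:3,3])@R
def proj(d,p):
    c=d['T'][:3,:3]@np.array(p,float)+d['T'][:3,3]; return d['f']*c[:2]/c[2]+[d['cx'],d['cy']]
E
python3 - <<'E'
from h import *
for n in('scene','top'):
    d=cam(n); cv2.imwrite(f'pics/{n}0.png',cv2.resize(d['img'][...,::-1],(768,576),interpolation=cv2.INTER_CUBIC))
    np.savez(f'{n}0.npz',P=pts(d),**{k:d[k] for k in('img','depth','f','cx','cy','T')})
    print(n,d['f'],d['cx'],d['cy'],-d['T'][:3,:3].T@d['T'][:3,3])
print(sensors.read_state())
E
```

```text
pics
scene 371.15068609059733 255.15249767321924 190.09279840676817 [ 732.99720733 -701.00697733  833.01379739]
top 349.50996850971626 251.95419666085624 189.4756134286507 [ 396.15233651  -36.34315828 1023.14593319]
{'clock': 0.1, 'qpos': array([ 1.21318969,  0.62924876,  0.03844509,  1.51823263, -0.02698734,
        0.99628141, -0.02000965]), 'qd': array([-2.28839714e-04, -3.01055626e-03, -2.79479396e-05, -3.69551320e-03,
        4.23530124e-04, -8.65276726e-04,  3.06447014e-04]), 'tau': array([ 3.87301377e-03, -5.64533687e+01,  1.23159718e+00, -1.93972260e+01,
        1.15711440e-02,  5.42954192e-03, -4.08138487e-05]), 'eef_pos': array([ 186.87550106, -622.02944797,  247.4954853 ]), 'tool_rot': array([-3.13994067e+00,  2.61884798e-05,  2.91804435e-01]), 'force': array([-0.3684143 , -0.32306413,  0.10402764]), 'torque': array([ 0.00640145,  0.01725368, -0.02832378]), 'gripper_force': 0.0, 'width': 85.41963302969472}
```

View pics/scene0.png

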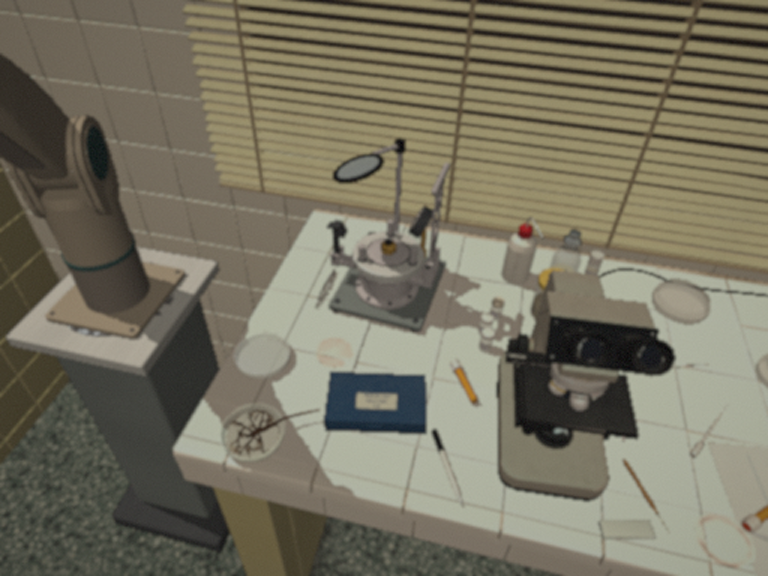

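View pics/top0.png

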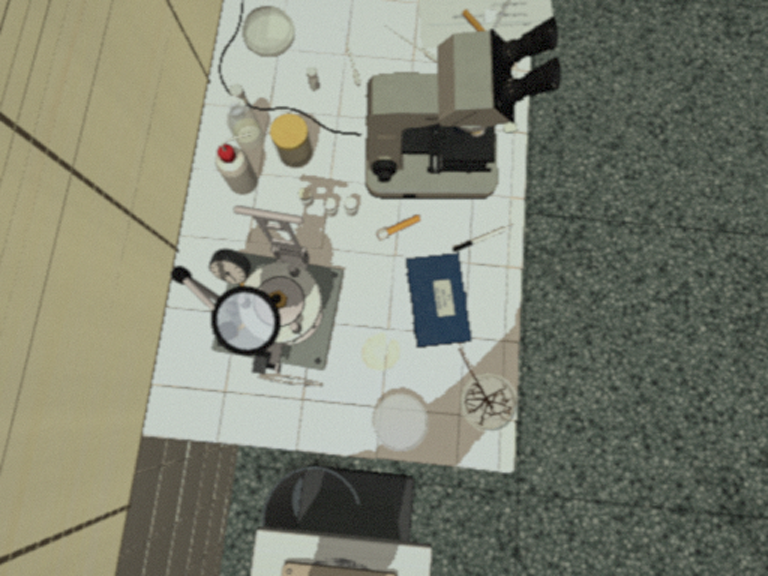

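Scene: chamber around top-view (280,300), hasp upright at the back (265,215), lens (246,320), catch (268,360), brass gland (278,298). Now measure.

Run:
```python
from h import *
for n in('top','scene'):
    a=np.load(f'{n}0.npz'); P=a['P']; img=a['img']; z=P[...,2]
    hsv=cv2.cvtColor(img,cv2.COLOR_RGB2HSV)
    reg=(P[...,0]>250)&(P[...,0]<760)&(P[...,1]>-150)&(P[...,1]<250)
    m=(reg&(abs(z-22)<6)&(a['depth']>0)).astype(np.uint8)
    k,l,s,c=cv2.connectedComponentsWithStats(m); 
    i=1+np.argmax(s[1:,4]); q=P[l==i][:,:2].astype(np.float32)
    r=cv2.minAreaRect(q); print(n,'plate',len(q),r, cv2.boxPoints(r).round().tolist(), 'z',np.median(P[l==i][:,2]))
    g=reg&(hsv[...,0]>12)&(hsv[...,0]<28)&(hsv[...,1]>120)&(z>100)&(z<200)
    print('gland',g.sum(),np.median(P[g],0).round(1))
    m=reg&(abs(z-120)<5); q=P[m][:,:2]
    A=np.c_[2*q,np.ones(len(q))]; print('ring pts',len(q),q.mean(0).round(1))
    m=reg&(abs(z-155)<5); k,l,s,c=cv2.connectedComponentsWithStats(m.astype(np.uint8))
    for j in range(1,k):
        if s[j,4]>8: print(' z155 blob',s[j,4],np.median(P[l==j],0).round(1),c[j].round(1))
    m=reg&(z>190)&(z<370); k,l,s,c=cv2.connectedComponentsWithStats(m.astype(np.uint8))
    for j in range(1,k):
        if s[j,4]>15: print(' high blob',s[j,4],np.median(P[l==j],0).round(1),P[l==j].min(0).round(),P[l==j].max(0).round(),c[j].round(1))
a=np.load('top0.npz')['img'];b=np.load('scene0.npz')['img']
A=cv2.resize(a[130:260,110:240][...,::-1],(520,520),interpolation=cv2.INTER_CUBIC)
cv2.imwrite('pics/topc.png',A)
cv2.imwrite('pics/scenec.png',cv2.resize(b[80:225,200:310][...,::-1],None,fx=4,fy=4,interpolation=cv2.INTER_CUBIC))
```

```text
top plate 1157 ((545.3037719726562, 104.8245620727539), (85.98200988769531, 199.79293823242188), 85.27162170410156) [[442.0, 70.0], [641.0, 54.0], [648.0, 139.0], [449.0, 156.0]] z 20.969162413874162
gland 54 [550.4 144.6 141.6]
ring pts 1339 [560.2 135.3]
 z155 blob 21 [636.5 141.6 156.8] [191.  164.9]
 z155 blob 74 [590.4 215.  155.4] [158.1 177.8]
 z155 blob 23 [603.2 130.5 153.9] [193.8 178.1]
 z155 blob 21 [504.  114.7 153.6] [195. 217.]
 z155 blob 13 [451.5 154.6 156. ] [175.8 236.5]
 z155 blob 42 [426.4 160.1 157.2] [172.  246.2]
 high blob 464 [638.2 143.8 312.1] [631.  94. 190.] [648. 195. 320.] [180.1 146.8]
 high blob 1890 [489.8 159.9 302.9] [440. 107. 283.] [551. 250. 320.] [160.3 211.8]
scene plate 1095 ((553.7648315429688, 158.19180297851562), (198.47564697265625, 199.64071655273438), 85.4822998046875) [[446.0, 67.0], [645.0, 51.0], [661.0, 249.0], [462.0, 265.0]] z 19.76014955132476
gland 58 [556.3 141.1 138.6]
ring pts 965 [555.6 142.3]
 z155 blob 10 [543.3 206.1 151.7] [260.4 147.8]
 z155 blob 23 [431.5 151.7 155.2] [220.9 151.1]
 z155 blob 17 [454.  160.3 155.3] [227.8 151.3]
 z155 blob 37 [604.6 210.1 154.3] [280.4 149.6]
 z155 blob 13 [508.3 112.  152.6] [241.2 164.2]
 z155 blob 11 [607.1 129.6 153. ] [275.5 166.4]
 high blob 572 [499.  156.1 302.3] [444. 104. 284.] [555. 250. 319.] [242.4 110.2]
 high blob 243 [643.4 130.8 283.2] [635.  92. 191.] [653. 190. 318.] [292.3 131.2]
```

View pics/topc.png

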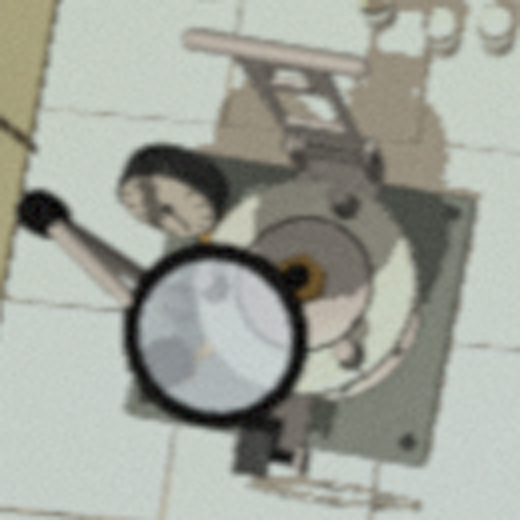

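View pics/scenec.png

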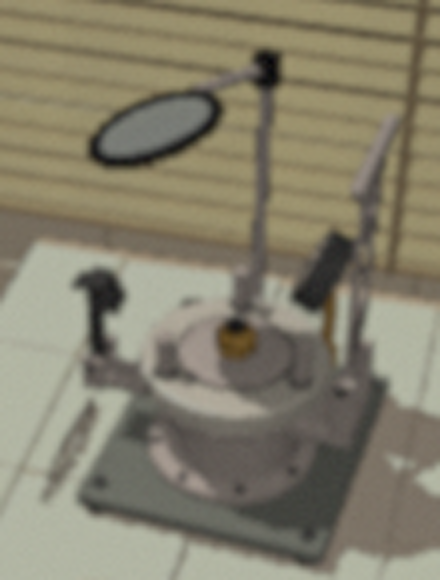

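Findings: axis ≈ world (551,150) (plate edges and three pins agree, chord 100.4 vs 100.5), yaw ≈ -0.08. Pin A is at (506,113), so ring ≈ 0.77 rad, and the hasp is near upright (bar ≈ (641,137,312)). Plan: come in leaning from the right with the gripper shut.

{"method": "send_rows", "body": {"series": [[0, [0.4, 0.5, 0.2], [0, 0, 1]], [0, [0.4, 0.5, 0.2], [0, 0, 1]], [0, [0.4, 0.5, 0.2], [0, 0, 1]], [0, [0.4, 0.5, 0.1], [0, 0, 1]], [0, [0.4, 0.5, 0], [0, 0, 1]], [0, [0.4, 0.5, 0], [0, 0, 1]], [0, [0.4, 0.5, 0], [0, 0, 1]], [0, [0.4, 0.5, 0], [0, 0, 1]]]}}

```text
clock: 1.1
eef_pos: [379.5, -381.4, 290.1]
tool_rot: [-3.141, -0.0, 0.993]
force: [0.1, -0.5, -0.2]
width: 0.2
gripper_force: 0.0
```

{"method": "send_rows", "body": {"series": [[0, [0.2, 0.7, 0], [0, 0, 1]], [0, [0.2, 0.7, 0], [0, 0, 1]], [0, [0.2, 0.7, 0], [0, 0, 1]], [0, [0.2, 0.7, 0], [0, 0, 1]], [0, [0.2, 0.7, 0], [0, 0, 1]], [0, [0.2, 0.6, 0], [0, 0, 0.8]], [0, [0.2, 0.3, 0], [1, -0.1, 0]], [0, [0.1, 0.2, 0], [1, -0.1, 0]]]}}

```text
clock: 2.1
eef_pos: [469.6, -104.7, 290.4]
tool_rot: [3.137, -0.178, 1.5]
force: [0.1, 0.6, -0.2]
width: -0.1
gripper_force: 0.0
```

{"method": "send_rows", "body": {"series": [[0, [0.1, 0, 0], [1, -0.1, 0]], [0, [0.1, 0, 0], [1, -0.1, 0]], [0, [0, 0, 0], [1, -0.1, 0]], [0, [0, 0, 0], [1, -0.1, 0]], [0, [0, 0, 0], [1, -0.1, 0]], [0, [0, 0, 0], [1, -0.1, 0]], [0, [0, 0, 0], [1, -0.1, 0]], [0, [0, 0, 0], [0, 0, 0]]]}}

```text
clock: 3.1
eef_pos: [480.4, -108.1, 288.7]
tool_rot: [3.12, -0.79, 1.501]
force: [0.0, 0.5, -1.0]
width: 0.4
gripper_force: 0.0
```

{"method": "send_rows", "body": {"series": [[0, [0.1, 0.4, -0.4], [0, 0, 0]], [0, [0.1, 0.4, -0.4], [0, 0, 0]], [0, [0.1, 0.4, -0.4], [0, 0, 0]], [0, [0.1, 0.4, -0.4], [0, 0, 0]], [0, [0.1, 0.4, -0.4], [0, 0, 0]], [0, [0, 0.4, -0.3], [0, 0, 0]], [0, [0, 0.2, 0], [0, 0, 0]], [0, [0, 0, 0], [0, 0, 0]]]}}

```text
clock: 4.1
eef_pos: [511.1, 50.5, 153.3]
tool_rot: [3.115, -0.789, 1.51]
force: [0.7, -1.2, -0.7]
width: 0.3
gripper_force: 0.0
```

Run:
```python
from h import *
d=cam('scene'); s=sensors.read_state(); print(s['eef_pos'],s['tool_rot'])
t=s['eef_pos']; print(proj(d,t))
a=cv2.resize(d['img'][90:220,180:320][...,::-1],None,fx=4,fy=4,interpolation=cv2.INTER_CUBIC)
cv2.imwrite('pics/s1.png',a)
```

```text
[511.58696855  49.26935435 153.1189773 ] [ 3.11390296 -0.78775437  1.50872039]
[236.45434897 178.10994987]
```

View pics/s1.png

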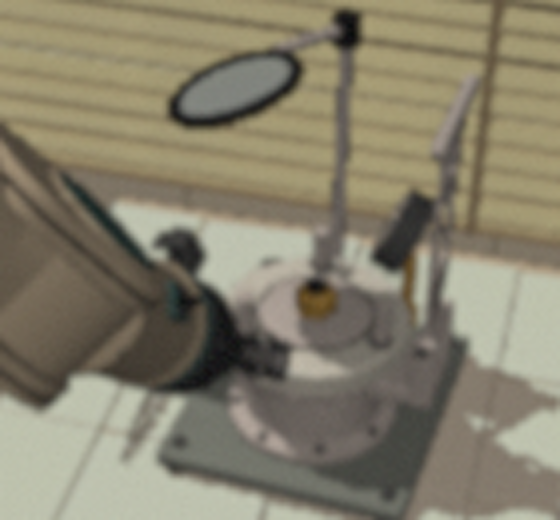

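The arm leans in from the right, tip near (285,365) just short of pin A, clear of the lens. I'll push gently and watch the force.

{"method": "send_rows", "body": {"series": [[0, [0, 0.2, 0], [0, 0, 0]], [0, [0, 0.2, 0], [0, 0, 0]], [0, [0, 0.1, 0], [0, 0, 0]], [0, [0, 0.1, 0], [0, 0, 0]], [0, [0, 0.1, 0], [0, 0, 0]], [0, [0, 0, 0], [0, 0, 0]]]}}

```text
clock: 4.9
eef_pos: [511.1, 91.0, 152.0]
tool_rot: [3.116, -0.788, 1.506]
force: [-1.3, -2.2, 0.3]
width: -0.1
gripper_force: 1.0
```

{"method": "send_rows", "body": {"series": [[0, [-0.05, 0.1, 0], [0, 0, 0]], [0, [-0.05, 0.1, 0], [0, 0, 0]], [0, [0, 0, 0], [0, 0, 0]]]}}

```text
clock: 5.28
eef_pos: [505.3, 102.7, 151.9]
tool_rot: [3.116, -0.788, 1.506]
force: [0.4, -3.9, -0.5]
width: -0.2
gripper_force: 1.5
```

{"method": "send_rows", "body": {"series": [[0, [-0.05, 0.1, 0], [0, 0, 0]], [0, [-0.05, 0.1, 0], [0, 0, 0]], [0, [-0.03, 0.1, 0], [0, 0, 0]], [0, [0, 0, 0], [0, 0, 0]]]}}

```text
clock: 5.78
eef_pos: [497.8, 121.2, 152.2]
tool_rot: [3.116, -0.789, 1.506]
force: [1.0, -2.0, -1.3]
width: -0.1
gripper_force: 1.1
```

Run:
```python
from h import *
for n in('top','scene'):
    d=cam(n);P=pts(d);z=P[...,2]
    reg=(P[...,0]>440)&(P[...,0]<640)&(P[...,1]>60)&(P[...,1]<220)&(abs(z-155)<6)
    k,l,s,c=cv2.connectedComponentsWithStats(reg.astype(np.uint8))
    for j in range(1,k):
        if s[j,4]>6: print(n,s[j,4],np.median(P[l==j],0).round(1))
print(sensors.read_state()['force'])
```

```text
top 14 [637.4 152.9 156.1]
top 9 [636.  126.5 154.7]
top 44 [598.8 211.9 154.9]
top 22 [572.7 203.1 153.1]
top 22 [582.  104.1 154.2]
top 37 [496.7 130.  155.8]
top 20 [451.4 156.8 157.5]
scene 42 [604.6 210.6 154.7]
scene 14 [577.1 201.  151.4]
scene 14 [586.  101.9 152.3]
[ 1.73788712 -1.8100442  -0.29670655]
```

{"method": "send_rows", "body": {"series": [[0, [-0.02, 0.06, 0], [0, 0, 0]], [0, [0, 0.06, 0], [0, 0, 0]], [0, [0, 0, 0], [0, 0, 0]]]}}

```text
clock: 6.25
eef_pos: [496.1, 129.0, 152.4]
tool_rot: [3.116, -0.789, 1.507]
force: [1.5, -3.5, -0.8]
width: -0.1
gripper_force: 1.5
```

{"method": "send_rows", "body": {"series": [[0, [0, 0.04, 0], [0, 0, 0]], [0, [0, 0, 0], [0, 0, 0]]]}}

```text
clock: 6.5
eef_pos: [495.9, 131.0, 152.3]
tool_rot: [3.117, -0.789, 1.506]
force: [1.2, -4.4, -1.0]
width: 0.2
gripper_force: 2.3
```

{"method": "send_rows", "body": {"series": [[0, [0, 0.03, 0], [0, 0, 0]], [0, [0, 0, 0], [0, 0, 0]]]}}

```text
clock: 6.75
eef_pos: [496.2, 131.5, 152.0]
tool_rot: [3.116, -0.788, 1.505]
force: [-1.5, -10.8, 5.0]
width: -0.0
gripper_force: 5.7
```

The force rose from about 4 to 11 N with no further travel, so the ring is at its stop. I'll verify after backing off.

{"method": "send_rows", "body": {"series": [[0, [0, -0.2, 0], [0, 0, 0]], [0, [0, -0.5, 0], [0, 0, 0]], [0, [0.1, -0.7, 0.2], [0, 0, 0]], [0, [0.2, -0.6, 0.6], [0, 0, 0]], [0, [0.2, -0.3, 0.7], [0, 0, 0]], [0, [0.2, -0.2, 0.7], [0, 0, 0]]]}}

```text
clock: 7.5
eef_pos: [537.0, -17.1, 285.7]
tool_rot: [3.12, -0.791, 1.506]
force: [1.3, 0.4, -0.4]
width: -0.2
gripper_force: 0.0
```

Run:
```python
from h import *
c0=np.array([551,150.]);y=-.08
for n in('top','scene'):
    d=cam(n);P=pts(d);z=P[...,2]
    reg=(P[...,0]>440)&(P[...,0]<700)&(P[...,1]>40)&(P[...,1]<220)&(abs(z-154)<6)
    k,l,s,c=cv2.connectedComponentsWithStats(reg.astype(np.uint8))
    for j in range(1,k):
        if s[j,4]>6:
            m=np.median(P[l==j],0); r=m[:2]-c0; r=np.array([r[0]*np.cos(y)+r[1]*np.sin(y),-r[0]*np.sin(y)+r[1]*np.cos(y)])
            print(n,s[j,4],m.round(1),'cham',r.round(1),np.hypot(*r).round(1),'a',np.degrees(np.arctan2(-r[1],-r[0])).round(1))
    m=(P[...,0]>560)&(P[...,0]<700)&(P[...,1]>60)&(P[...,1]<210)&(z>298)&(z<330)
    q=P[m]; print('bar',m.sum(),np.median(q,0).round(1),q.min(0).round(1),q.max(0).round(1))
    cv2.imwrite(f'pics/{n}2.png',cv2.resize(d['img'][80:225,190:320][...,::-1],None,fx=4,fy=4,interpolation=cv2.INTER_CUBIC))
print(sensors.read_state()['force'])
```

```text
top 13 [637.3 154.8 154. ] cham [85.6 11.7] 86.4 a -172.2
top 7 [635.7 131.5 156.3] cham [ 85.9 -11.7] 86.7 a 172.3
top 72 [589.2 209.3 154.6] cham [33.4 62.2] 70.6 a -118.2
top 25 [573.2  98.7 153.4] cham [ 26.3 -49.4] 55.9 a 118.0
top 19 [451.6 156.  156. ] cham [-99.5  -1.9] 99.5 a 1.1
bar 261 [638.5 144.  315.8] [631.2  94.2 298.1] [648.7 194.4 319.9]
scene 56 [601.2 208.9 153.3] cham [45.3 62.7] 77.4 a -125.8
scene 13 [643.5 125.1 153.4] cham [ 94.2 -17.5] 95.8 a 169.5
scene 18 [578.1  94.  152.4] cham [ 31.5 -53.6] 62.2 a 120.4
bar 102 [643.9 132.8 314.6] [635.2  92.5 304.3] [652.3 189.9 317.8]
[-0.59377361  0.34266056 -0.28054864]
```

View pics/scene2.png

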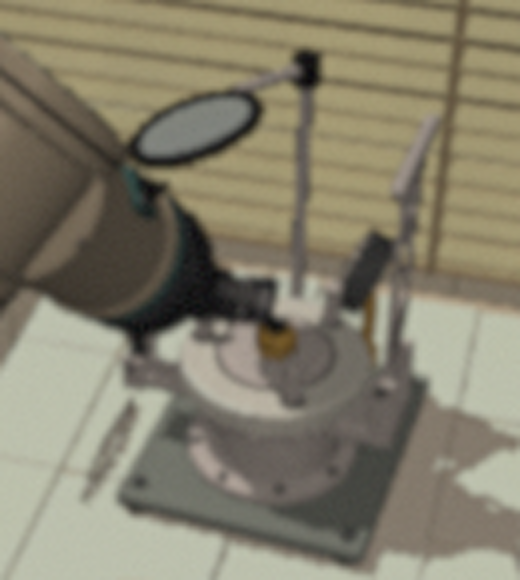

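Ring locked (pins at 118–120°, i.e. a≈0), hasp still upright. Checking the height of what stands on the right before passing behind the bar.

Run:
```python
import numpy as np
for n in('top0','scene0'):
    P=np.load(n+'.npz')['P'].reshape(-1,3); print(n)
    for y0 in range(-300,100,40):
        print(y0,[int(P[(P[:,0]>=x)&(P[:,0]<x+40)&(P[:,1]>=y0)&(P[:,1]<y0+40)][:,2].max(initial=0)) for x in range(440,880,40)])
```

```text
top0
-300 [21, 3, 5, 3, 3, 3, 4, 5, 10, 3, 3]
-260 [23, 3, 4, 4, 5, 6, 5, 12, 10, 46, 380]
-220 [29, 28, 35, 36, 34, 3, 12, 13, 3, 316, 365]
-180 [3, 34, 34, 37, 37, 36, 33, 11, 3, 330, 331]
-140 [4, 34, 35, 36, 37, 35, 33, 3, 169, 324, 326]
-100 [6, 32, 33, 35, 35, 35, 3, 20, 169, 304, 311]
-60 [6, 6, 5, 3, 3, 4, 17, 22, 34, 108, 265]
-20 [4, 6, 7, 4, 3, 3, 22, 24, 37, 115, 262]
20 [4, 5, 5, 22, 22, 4, 2, 42, 49, 48, 249]
60 [26, 121, 122, 123, 318, 315, 6, 50, 51, 5, 4]
scene0
-300 [22, 1, 2, 1, 1, 2, 2, 2, 12, 2, 1]
-260 [21, 2, 2, 1, 1, 2, 2, 11, 9, 45, 379]
-220 [25, 26, 33, 33, 32, 32, 9, 11, 3, 319, 360]
-180 [2, 31, 33, 35, 36, 35, 32, 8, 2, 328, 330]
-140 [1, 34, 35, 33, 33, 34, 32, 2, 2, 322, 323]
-100 [2, 3, 31, 32, 34, 34, 32, 18, 18, 294, 170]
-60 [6, 3, 4, 0, 2, 2, 13, 20, 2, 110, 262]
-20 [4, 3, 2, 0, 1, 2, 19, 21, 1, 113, 260]
20 [2, 2, 3, 20, 21, 21, 4, 2, 47, 2, 237]
60 [25, 120, 120, 120, 315, 315, 2, 46, 48, 5, 0]
```

{"method": "send_rows", "body": {"series": [[0, [0.5, 0, 0.2], [0, 0, 0]], [0, [0.5, 0, 0.2], [0, 0, 0]], [0, [0.5, 0, 0.1], [0, 0, 0]], [0, [0.4, 0.2, 0], [0, 0, 0]], [0, [0.35, 0.4, 0], [0, 0, 0]], [0, [0, 0.6, 0], [0, 0, 0]], [0, [0, 0.5, 0], [0, 0, 0]], [0, [0, 0.3, 0], [0, 0, 0]]]}}

```text
clock: 8.6
eef_pos: [671.0, 106.0, 313.7]
tool_rot: [3.121, -0.791, 1.508]
force: [-0.1, -0.4, -0.6]
width: 0.3
gripper_force: 0.0
```

{"method": "send_rows", "body": {"series": [[0, [-0.15, 0, 0], [0, 0, 0]], [0, [-0.15, 0, 0], [0, 0, 0]], [0, [-0.15, 0, 0], [0, 0, 0]], [0, [-0.15, 0, 0], [0, 0, 0]], [0, [-0.15, 0, 0], [0, 0, 0]]]}}

```text
clock: 9.22
eef_pos: [627.5, 102.3, 314.3]
tool_rot: [3.116, -0.789, 1.506]
force: [0.6, 0.2, 0.2]
width: -0.2
gripper_force: 0.1
```

{"method": "send_rows", "body": {"series": [[0, [-0.15, 0, 0], [0, 0, 0]], [0, [-0.15, 0, 0], [0, 0, 0]], [0, [-0.15, 0, -0.05], [0, 0, 0]], [0, [-0.15, 0, -0.05], [0, 0, 0]], [0, [-0.15, 0, -0.05], [0, 0, 0]], [0, [0, 0, 0], [0, 0, 0]]]}}

```text
clock: 9.98
eef_pos: [582.2, 102.8, 305.0]
tool_rot: [3.118, -0.789, 1.506]
force: [-0.7, 0.6, -0.3]
width: 0.1
gripper_force: 0.0
```

```bash
cat > bar.py <<'E'
from h import *
d=cam('scene');P=pts(d);z=P[...,2]
# hasp bar candidates: chamber frame
c,s=np.cos(-.08),np.sin(-.08); r=P[...,:2]-[551,150]
X=r[...,0]*c+r[...,1]*s; Y=-r[...,0]*s+r[...,1]*c
for y0 in(-50,-20,26,40):
    m=(abs(Y-y0-5)<6)&(z>124)&(z<330)&(X>-120)&(X<120)
    rad=np.hypot(X-90,z-130); m&=(abs(rad-182)<10)
    if m.sum(): print('y',y0,m.sum(),'X',np.median(X[m]).round(1),'z',np.median(z[m]).round(1),'h',np.arctan2(np.median(z[m])-130,90-np.median(X[m])).round(2))
st=sensors.read_state();print(st['clock'],st['eef_pos'].round(1),st['force'].round(1))
E
python3 bar.py
```

```text
y -50 1 X 45.7 z 299.9 h 1.32
y -20 9 X -96.8 z 148.9 h 0.1
10.025 [582.8 102.8 305.2] [ 0.8 -0.3 -0.2]
```

Run:
```python
from h import *
a=[cv2.resize(cam(n)['img'][sl][...,::-1],(390,390),interpolation=cv2.INTER_CUBIC) for n,sl in(('scene',np.s_[80:210,190:320]),('top',np.s_[130:260,110:240]))]
cv2.imwrite('pics/m3.png',np.hstack(a))
```

```text
(no output)
```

View pics/m3.png

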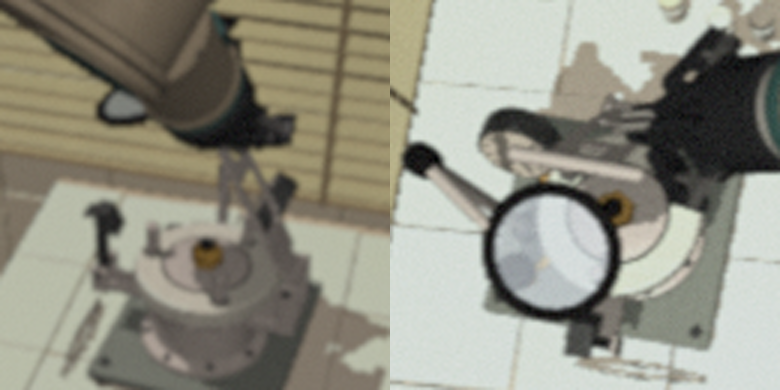

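The hasp leans forward ahead of the fingers, bar at (580,160) in the right panel, and the gripper is clear of the lens. A little more push, then wait.

{"method": "send_rows", "body": {"series": [[0, [-0.15, 0, -0.05], [0, 0, 0]], [0, [-0.1, 0, -0.05], [0, 0, 0]], [0, [0, 0, 0], [0, 0, 0]], [0, [0, 0, 0], [0, 0, 0]], [0, [0, 0, 0], [0, 0, 0]], [0, [0, 0, 0], [0, 0, 0]], [0, [0, 0, 0], [0, 0, 0]], [0, [0, 0, 0], [0, 0, 0]]]}}

```text
clock: 11.12
eef_pos: [568.0, 102.9, 299.3]
tool_rot: [3.116, -0.789, 1.507]
force: [-0.4, -0.1, -0.6]
width: -0.2
gripper_force: 0.0
```

{"method": "send_rows", "body": {"series": [[0, [0.2, -0.5, 0.1], [0, 0, 0]], [0, [0, -0.7, 0], [0, 0, 0]], [0, [0, -0.7, 0], [0, 0, 0]], [0, [-0.4, 0, 0], [0, 0, 0]], [0, [-0.5, 0, -0.3], [0, 0, 0]], [0, [-0.6, 0, -0.3], [0, 0, 0]], [0, [-0.6, 0, -0.3], [0, 0, 0]], [0, [0, 0, 0], [0, 0, 0]]]}}

```text
clock: 12.12
eef_pos: [451.1, -11.2, 250.3]
tool_rot: [3.123, -0.79, 1.501]
force: [0.6, -0.3, 0.6]
width: 0.1
gripper_force: 0.0
```

```bash
python3 bar.py
```

```text
y -50 13 X -86.3 z 157.7 h 0.16
y -20 15 X -87.0 z 156.7 h 0.15
y 26 9 X -85.1 z 157.9 h 0.16
y 40 6 X -86.3 z 157.3 h 0.15
12.175 [453.5 -11.4 251.2] [ 0.9 -0.2 -0.2]
```

The hasp has sunk to ≈0.15 rad, bar on the catch nose. Now press at its right side, chamber y ≈ -36.

{"method": "send_rows", "body": {"series": [[0, [0.05, 0.5, -0.1], [0, 0, 0]], [0, [0, 0.5, -0.2], [0, 0, 0]], [0, [0, 0.5, -0.2], [0, 0, 0]], [0, [0, 0.4, -0.2], [0, 0, 0]], [0, [0, 0.2, -0.2], [0, 0, 0]], [0, [0, 0, -0.1], [0, 0, 0]], [0, [0, 0, 0], [0, 0, 0]]]}}

```text
clock: 13.05
eef_pos: [458.1, 114.5, 191.3]
tool_rot: [3.116, -0.789, 1.506]
force: [-0.3, 0.1, 0.9]
width: -0.0
gripper_force: 0.0
```

{"method": "send_rows", "body": {"series": [[0, [0, 0, -0.1], [0, 0, 0]], [0, [0, 0, -0.08], [0, 0, 0]], [0, [0, 0, 0], [0, 0, 0]]]}}

```text
clock: 13.42
eef_pos: [457.0, 114.6, 180.2]
tool_rot: [3.117, -0.789, 1.505]
force: [0.7, 0.5, -0.2]
width: -0.0
gripper_force: 0.0
```

{"method": "send_rows", "body": {"series": [[0, [0, 0, -0.06], [0, 0, 0]], [0, [0, 0, 0], [0, 0, 0]]]}}

```text
clock: 13.68
eef_pos: [456.9, 115.0, 177.0]
tool_rot: [3.117, -0.789, 1.507]
force: [-0.2, -0.8, 1.8]
width: 0.0
gripper_force: 1.2
```

{"method": "send_rows", "body": {"series": [[0, [0, 0, -0.06], [0, 0, 0]], [0, [0, 0, 0], [0, 0, 0]]]}}

```text
clock: 13.92
eef_pos: [456.7, 115.3, 173.6]
tool_rot: [3.117, -0.79, 1.507]
force: [-1.1, -1.4, 3.9]
width: 0.2
gripper_force: 2.3
```

{"method": "send_rows", "body": {"series": [[0, [0, 0, -0.06], [0, 0, 0]], [0, [0, 0, 0], [0, 0, 0]]]}}

```text
clock: 14.18
eef_pos: [456.9, 115.0, 169.7]
tool_rot: [3.117, -0.789, 1.507]
force: [-0.5, 0.1, 1.3]
width: 0.4
gripper_force: 0.5
```

{"method": "send_rows", "body": {"series": [[0, [0, 0, -0.06], [0, 0, 0]], [0, [0, 0, 0], [0, 0, 0]]]}}

```text
clock: 14.42
eef_pos: [457.1, 114.6, 165.6]
tool_rot: [3.117, -0.789, 1.506]
force: [-1.0, 1.3, 0.6]
width: -0.2
gripper_force: 0.0
```

{"method": "send_rows", "body": {"series": [[0, [0, 0, -0.06], [0, 0, 0]], [0, [0, 0, 0], [0, 0, 0]]]}}

```text
clock: 14.68
eef_pos: [457.0, 114.8, 162.2]
tool_rot: [3.117, -0.789, 1.506]
force: [-0.2, -0.4, 0.8]
width: -0.2
gripper_force: 0.0
```

{"method": "send_rows", "body": {"series": [[0, [0, 0, -0.05], [0, 0, 0]], [0, [0, 0, 0], [0, 0, 0]]]}}

```text
clock: 14.92
eef_pos: [457.0, 114.8, 159.3]
tool_rot: [3.117, -0.789, 1.506]
force: [-0.5, -0.1, 0.6]
width: -0.3
gripper_force: 0.0
```

```bash
python3 bar.py
```

```text
y -50 19 X -87.1 z 131.5 h 0.01
y 26 10 X -88.9 z 132.8 h 0.02
y 40 7 X -88.5 z 131.5 h 0.01
14.975 [457.  114.9 159.4] [-0.1 -0.3 -0.2]
```

{"method": "send_rows", "body": {"series": [[0, [0, 0, -0.05], [0, 0, 0]], [0, [0, 0, 0], [0, 0, 0]]]}}

```text
clock: 15.22
eef_pos: [456.9, 114.9, 156.3]
tool_rot: [3.117, -0.789, 1.506]
force: [-0.4, -0.8, 0.1]
width: -0.1
gripper_force: 0.0
```

{"method": "send_rows", "body": {"series": [[0, [0, 0, -0.04], [0, 0, 0]], [0, [0, 0, 0], [0, 0, 0]]]}}

```text
clock: 15.48
eef_pos: [457.0, 114.9, 154.0]
tool_rot: [3.117, -0.789, 1.506]
force: [-0.5, 0.6, 0.9]
width: 0.3
gripper_force: 0.0
```

{"method": "send_rows", "body": {"series": [[0, [0, 0, -0.05], [0, 0, 0]], [0, [0, 0, 0], [0, 0, 0]]]}}

```text
clock: 15.72
eef_pos: [457.0, 116.1, 152.7]
tool_rot: [3.116, -0.792, 1.508]
force: [-0.3, -3.0, 13.5]
width: 0.2
gripper_force: 6.4
```

{"method": "send_rows", "body": {"series": [[0, [0, 0, 0.3], [0, 0, 0]], [0, [0, -0.2, 0.5], [0, 0, 0]], [0, [0, -0.7, 0.5], [0, 0, 0]], [0, [0, -0.8, 0.3], [0, 0, 0]], [0, [0, -0.8, 0.2], [0, 0, 0]], [0, [0, -0.8, 0], [0, 0, 0]], [0, [0, 0, 0], [0, 0, 0]], [0, [0, 0, 0], [0, 0, 0]]]}}

```text
clock: 16.73
eef_pos: [456.7, -82.3, 259.2]
tool_rot: [3.117, -0.79, 1.507]
force: [0.2, 0.2, 0.7]
width: -0.0
gripper_force: 0.0
```

```bash
python3 bar.py
python3 - <<'E'
from h import *
d=cam('scene');P=pts(d);c,s=np.cos(-.08),np.sin(-.08); r=P[...,:2]-[551,150]
X=r[...,0]*c+r[...,1]*s; Y=-r[...,0]*s+r[...,1]*c;z=P[...,2]
for nm,D in(('now',(X,Y,z)),):
    m=(abs(Y)<13)&(X<-80)&(X>-150)&(z>150)&(z<172); print('catch top X',X[m].min(),X[m].max(),np.median(X[m]),z[m].max())
P=np.load('scene0.npz')['P']; r=P[...,:2]-[551,150]; X0=r[...,0]*c+r[...,1]*s; Y0=-r[...,0]*s+r[...,1]*c;z0=P[...,2]
m=(abs(Y0)<13)&(X0<-80)&(X0>-150)&(z0>150)&(z0<172); print('before',X0[m].min(),X0[m].max(),np.median(X0[m]),z0[m].max())
m=(z>145)&(np.hypot(X,Y)>45)&(np.hypot(X,Y)<70)&(z<160)&(Y<-30); print('pin',X[m].mean(),Y[m].mean())
cv2.imwrite('pics/f.png',cv2.resize(d['img'][100:220,190:320][...,::-1],None,fx=5,fy=5,interpolation=cv2.INTER_CUBIC)[:600,:650])
E
```

```text
y -50 17 X -89.8 z 129.5 h -0.0
y -20 18 X -90.5 z 134.8 h 0.03
y 26 9 X -88.5 z 132.6 h 0.01
y 40 9 X -89.4 z 131.8 h 0.01
16.775 [456.6 -81.7 259.2] [ 0.3  0.2 -0.1]
catch top X -126.58664481018388 -94.18618399544818 -107.48992591628335 165.68134738125744
before -126.72154913092994 -93.69557698267057 -107.68611884303621 165.0409556991728
pin 30.81338208503642 -51.38639936670209
```

View pics/f.png

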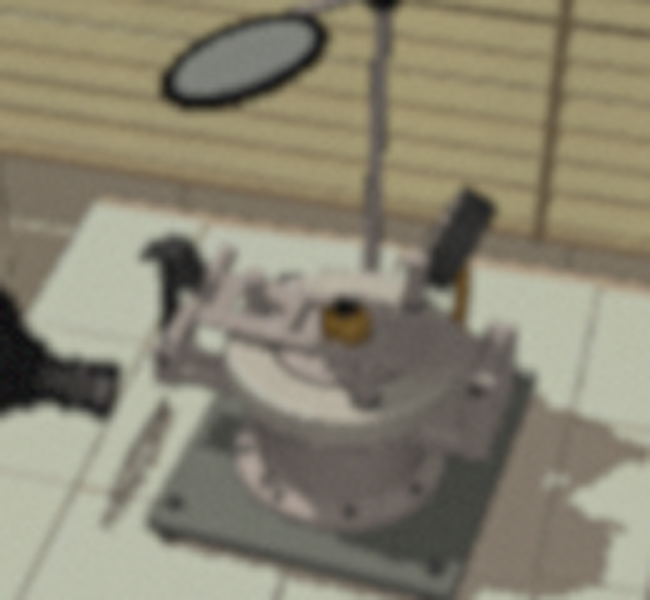

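The hasp lies flat with its slot over pin A (near (262,290)) and the bar (about (200,290)) under the catch nose. The catch is back at rest, and the robot and lens are clear.

```bash
python3 -c "
from cell import ctrl
print(ctrl.finish_job())"
```

```text
the job is handed in; nothing more can be done
None
```

The lock ring is turned clockwise to its stop, the hasp is flat over pin A with its cross bar held under the spring catch, and the job was handed in at about 17 s with the robot clear; I did not re-measure the bystanders afterwards.

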